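# Put the spacer bin away in the parts drawer

## Task

Lift the open blue bin of loose brass spacers out of the white job tray by its long sides, carry it level so nothing spills, and set it down on the clear bench between to change your grip to its two ends. Then set it gently lengthwise into the cabinet's open drawer, flat on the drawer floor, let go, and ease the drawer fully shut with the bin and all its parts inside. Never let the bin drop, and leave the other things where they are.

Things in the scene. Friction and masses are not known exactly. Their poses are not given: they have to be found in the camera images.
- blue_bin_center (a point): The bin to put away: open-topped bright blue bin, 64 long (x) x 44 wide (y) x 34 high, walls 2.5, floor 3 thick, 0.13 to 0.18 kg with its loose contents: five brass spacers and a steel hinge. Point at its centre, 17 above its underside; z up. In the tray its two 64 mm sides have 25 or more finger room; its two ends stand within about 10 of the tray walls, where no finger fits.
- blue_bin: The same blue bin; origin at the centre of its underside, x along its length, z up.
- yellow_bin_center (a point): Bystander: yellow bin of the same shape and size with black rubber feet in it, in the other place in the same tray compartment; stays there. Point at its centre, 17 above its underside.
- spacer0_center (a point): One of five brass hexagonal spacers, 11 across flats x 14 high, 12 g, loose in the blue bin, standing at the start. Point at its centre.
- spacer1_center (a point): One of five brass hexagonal spacers, 11 across flats x 14 high, 12 g, loose in the blue bin, standing at the start. Point at its centre.
- spacer2_center (a point): One of five brass hexagonal spacers, 11 across flats x 14 high, 12 g, loose in the blue bin, standing at the start. Point at its centre.
- spacer3_center (a point): One of five brass hexagonal spacers, 11 across flats x 14 high, 12 g, loose in the blue bin, standing at the start. Point at its centre.
- spacer4_center (a point): One of five brass hexagonal spacers, 11 across flats x 14 high, 12 g, loose in the blue bin, standing at the start. Point at its centre.
- hinge_center (a point): Steel laptop hinge, 34 x 9 x 9, 18 g, loose in the blue bin. Point at its middle, 5 above its underside.
- tray_place (a point): White job tray, 223 x 248 outside, fixed; all walls 4 thick, tops 40 above the bench. Point at the centre of the narrow compartment's floor (4 above the bench), which is 76 inside along x, 240 along y; the wide compartment (battery, fan) lies on its +x side. The two bins stand at y about +52 and -52, lengths along the tray's x, across the compartment.
- drawer (a joint): How far the drawer is open: 0 shut, 0.17 m fully open; starts open 0.15 to 0.168. Slides with light friction (about 1.5 N, more when moved fast) and stays where it is left; the stop when shut is rigid.
- drawer_floor (a point): The open grey drawer: centre of its inner floor, moving with it. x points into the cabinet (the way it shuts), y across, z up. Inside 56 wide (y), 187 long (x -95 to +92); side walls reach 41 above this floor, which is 70 above the bench. The bin goes in with its length along x (crosswise it does not fit), 6 to spare each side, so fingers fit only at its two ends.
- drawer_pull (a point): Outermost point of the drawer's finger pull, the middle of its upright lip (36 wide in y, 12 high), 14 in front of the drawer's front panel, 113 from drawer_floor along -x and 85 above the bench. Pushing here along the drawer's +x shuts it. The front panel is 61 wide and reaches 115 above the bench.
- cabinet_mouth (a point): Grey small-parts cabinet, 210 wide x 205 deep x 122 high, 3 columns x 2 rows of drawers, only the middle one of the top row open; fixed. Point at the middle of the top front edge of its face, 122 above the bench; x points into the cabinet. Only the part of the drawer in front of this face is open to the hand.
- fan: Bystander: black laptop fan, 50 x 92 x 10, lying in the wide compartment of the tray. Origin at the underside.
- tape_roll: Bystander: roll of tan packing tape, 90 outside, 48 high, flat on the bench between tray and cabinet, at the back; the bench from it towards the robot is clear. Origin at the centre of its underside.
- screwdriver: Bystander: screwdriver 170 long lying on the bench beside the tape roll, pointing away from the robot. Origin at its underside.
- bottle: Bystander: clear water bottle with blue cap, 64 across, 210 high, standing on the bench at the robot's far left side. Origin at the centre of its underside.
Things that resemble listed ones, but are neither listed nor needed, are in the scene too. What is meant by the blue_bin is not green, and is the smaller of those in its own colour.

How it is judged:
By the outcome, as a careful person would: the job done as asked, in the order asked, and still so for the second after the job is handed in, with the robot touching nothing.
It also fails if it takes over 72 s, if anything falls off the work surface, if the arm or the gripper's body presses on something with over 40 N, if the wrist force passes 120 N, or if a joint passes its speed limit or range.

## Robot

A 6-joint arm with a two-finger parallel gripper is mounted at the origin on the work surface. World frame = base frame: x ahead of the robot, y to its left, z up, the work surface at z = 0. Lengths are in m, angles in rad, forces in N, time in s.
With the tool pointing down it reaches from about 0.375 to 0.925 m from the base axis. Payload 5.7 kg.
Tool frame: the origin (TCP) lies midway between the tips of the shut fingers; the grasp point (between the pads) lies 19 mm behind it; z points along the fingers, x is the direction in which the jaws open and shut, and the axes are right-handed (so a half turn about z gives the same grasp; the last joint's range is limited). The gripper opens to 88 mm and grips with 3 to 60 N. Pads are 20 mm wide; open, the fingers measure 115 mm over their backs; the gripper's body (75 mm by 178 mm) begins 61 mm behind the grasp point.
Start: joints at [1.094, 0.359, 1.51, -0, 1.272, -0.115], TCP at [0.212, 0.561, 0.223] pointing down, gripper open.
Joint ranges: [-2.97, 2.97], [-1.01, 2.36], [0.21, 2.38], [-0.96, 4.11], [0.2, 2.71], [-2.98, 2.98]. Speed limits (rad/s): [2.39, 2.39, 3.14, 3.14, 3.14, 3.14].

## Interface

Orientations are given as a unit quaternion [x, y, z, w].
In Python, from bench import move_ptp, servo_line, goto_joints, move_gripper, sleep, inverse_kinematics, capture, PlanningError, close_job, spot_in, silhouettes, current_clock, current_joint_pos, current_qvel, current_joint_torque, current_position, current_orientation, current_force, current_torque, current_finger_gap gives the robot as it stands. Calls block until the motion is done:
- move_ptp(position, orientation): joint-space move of the TCP to a pose.
- servo_line(position, orientation=None, rate=0.15, contact_N=None): straight line of the TCP; orientation=None keeps the orientation; rate is the mean speed in m/s. With contact_N (N) it stops when the force on the tool has changed by that much, and returns True; else False.
- goto_joints(angles): joint-space move.
- move_gripper(opening): finger opening in m; the grip force is fixed at half the most; returns when the fingers have stopped.
- sleep(seconds).
- inverse_kinematics(position, orientation): joint angles nearest the present ones, or None.
- capture(name): name is "side" or "top"; returns a dict with "image" (384x512x3 uint8, blue, green, red), "range_z" (384x512 float32, m along the optical axis (not along the pixel's ray), 0 where there is no reading), "intrinsics" (3x3 intrinsics, pixels), "k1" (the pictures are not rectified: a ray, as slopes to the right and down, at radius r is drawn at 1 + k1 r^2 times it, then the intrinsics apply), "R" (3x3) and "t" (3): a world point X has camera coordinates R X + t. Camera axes: x right, y down, z forward; pixel columns grow to the right and rows downward; lengths in m; the calibration is good to about 2 mm. A picture is of the moment at which its call begins.
A pose or a line that the arm cannot do raises PlanningError and nothing moves.
- close_job(): hands the job in, once; it reports no verdict.
Trained networks look in the newest picture that a camera, given by its name, has taken for a name from the list of things; names that differ only in an ending like _2 or _b are one class to them, and where a whole thing is asked for, a point or a joint stands for the part that bears it (a point fixed in the world has none). Each returns a list of dicts, best first, with "conf" (0 to 1); they miss things now and then, are a little off and sometimes report something else, mostly with a low value. They report only what shows in the picture. A call takes as long as a camera call. They do not tell look-alikes from the thing itself.
- spot_in(camera, query): "xy" ([column, row] in pixels, amid what is visible of it).
- silhouettes(camera, query): "region" (384x512 bool, what is visible of it) and "xy" ([column, row] in pixels, amid what is visible of it).
Readings, each from a call of its own:
- current_clock(): time.
- current_joint_pos(): joint angles.
- current_qvel(): joint speeds.
- current_joint_torque(): joint torques, N m.
- current_position(): TCP position.
- current_orientation(): TCP orientation.
- current_force(): force on the tool from outside, world axes, zero at the start.
- current_torque(): the same for the moment, N m.
- current_finger_gap(): finger opening in m.
Only numpy, scipy, OpenCV 4.12 (cv2) and the standard library are available. Lean on these libraries where they do the work, as an engineer would, in place of code of your own. Each camera call takes 0.05 s, during which the arm holds its last target.

## Working session

There is one attempt and no reset: what is moved stays moved. The work goes in short steps, each a Python script; the robot and the scene stay as the last script left them, time stands still between calls to the robot, and variables do not carry over. Pictures are saved under pics/ and viewed, and the job is handed in when it is done.

```bash
ls; mkdir -p pics
cat > h.py <<'E'
import numpy as np, cv2
from bench import *
def shot(n,name):
    c=capture(n); cv2.imwrite(f'pics/{name}.png',c['image']); np.savez(f'/tmp/{name}.npz',**{k:np.asarray(v) for k,v in c.items()}); return c
def unproj(c,uv,z=None,plane=None):
    K=np.asarray(c['intrinsics'],float);k1=float(c['k1']);R=np.asarray(c['R']);t=np.asarray(c['t'])
    uv=np.atleast_2d(np.asarray(uv,float))
    d=cv2.undistortPoints(uv.reshape(-1,1,2),K,np.array([k1,0,0,0,0.])).reshape(-1,2)
    ray=np.c_[d,np.ones(len(d))]
    if plane is not None:
        o=-R.T@t; w=ray@R; s=(plane-o[2])/w[:,2]; return o+w*s[:,None]
    return (ray*np.asarray(z).reshape(-1,1)-t)@R
def cloud(c,mask=None):
    rz=c['range_z']; m=rz>0
    if mask is not None: m&=mask
    v,u=np.nonzero(m); return unproj(c,np.c_[u,v],rz[v,u]),np.c_[u,v]
E
python3 - <<'E'
from h import *
print(current_clock(),current_joint_pos(),current_orientation(),current_finger_gap())
for n in('side','top'):
    c=shot(n,n+'0'); print(n,c['intrinsics'],c['k1'],c['R'],c['t'])
    for q in ['blue_bin','yellow_bin_center','drawer','tape_roll','cabinet_mouth','tray_place','drawer_pull','drawer_floor']:
        try:
            for s in spot_in(n,q)[:4]: print(q,s)
        except Exception as e: print(q,e)
E
```

```text
pics
0.0 [ 1.09388014e+00  3.59505936e-01  1.51140875e+00 -1.18984969e-05
  1.27252784e+00 -1.15075094e-01] [ 8.22797747e-01  5.68333539e-01 -8.13691966e-04  4.39830412e-04] 0.0879469604332065
side [[408.12934423   0.         262.44782103]
 [  0.         408.12934423 189.80813391]
 [  0.           0.           1.        ]] -0.08506607536167385 [[ 0.95198978 -0.30610326  0.00403057]
 [-0.20404336 -0.6442858  -0.73706317]
 [ 0.22821428  0.7008542  -0.67581184]] [-0.49750165  0.26363483  1.37979806]
blue_bin {'xy': [235.1, 167.5], 'conf': 0.68}
blue_bin {'xy': [236.6, 144.4], 'conf': 0.45}
yellow_bin_center {'xy': [240.6, 181.7], 'conf': 0.54}
yellow_bin_center {'xy': [264.9, 162.0], 'conf': 0.2}
tape_roll {'xy': [193.7, 131.4], 'conf': 0.58}
cabinet_mouth {'xy': [333.6, 280.0], 'conf': 0.58}
cabinet_mouth {'xy': [284.0, 284.5], 'conf': 0.52}
tray_place {'xy': [253.7, 172.7], 'conf': 0.95}
tray_place {'xy': [227.9, 166.6], 'conf': 0.67}
drawer_pull {'xy': [282.3, 283.3], 'conf': 0.67}
drawer_floor {'xy': [284.4, 284.0], 'conf': 0.66}
top [[403.36143077   0.         264.52924401]
 [  0. 
[... 217 characters left out ...]
-01 -6.60304210e-04 -9.85768789e-01]] [0.10865047 0.57634806 1.22639257]
blue_bin {'xy': [129.2, 195.6], 'conf': 0.8}
blue_bin {'xy': [181.5, 214.1], 'conf': 0.67}
blue_bin {'xy': [178.6, 260.9], 'conf': 0.62}
yellow_bin_center {'xy': [213.3, 207.5], 'conf': 0.83}
drawer {'xy': [392.3, 210.7], 'conf': 0.66}
tape_roll {'xy': [308.9, 131.2], 'conf': 0.86}
tape_roll {'xy': [196.2, 192.9], 'conf': 0.49}
cabinet_mouth {'xy': [392.4, 163.4], 'conf': 0.68}
cabinet_mouth {'xy': [185.9, 170.6], 'conf': 0.65}
tray_place {'xy': [198.1, 191.5], 'conf': 0.84}
drawer_pull {'xy': [392.2, 215.6], 'conf': 0.85}
drawer_pull {'xy': [180.8, 217.5], 'conf': 0.68}
drawer_floor {'xy': [392.3, 210.0], 'conf': 0.95}
```

View pics/top0.png

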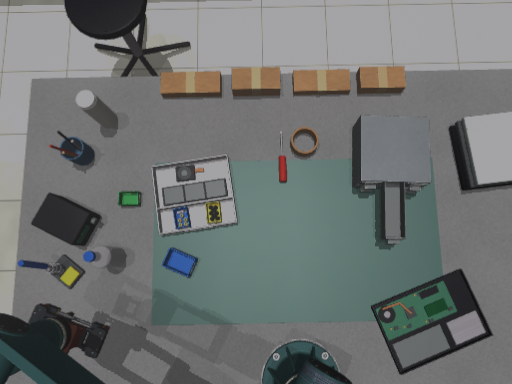

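View pics/side0.png

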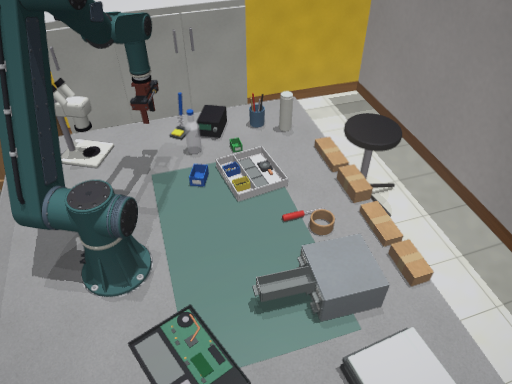

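Run:
```python
import cv2
a=cv2.imread('pics/top0.png')
cv2.imwrite('pics/top0c.png',cv2.resize(a[130:290,90:290],None,fx=3.6,fy=3.6,interpolation=cv2.INTER_CUBIC))
cv2.imwrite('pics/top0d.png',cv2.resize(a[80:260,300:480],None,fx=3.2,fy=3.2,interpolation=cv2.INTER_CUBIC))
```

```text
(no output)
```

View pics/top0c.png

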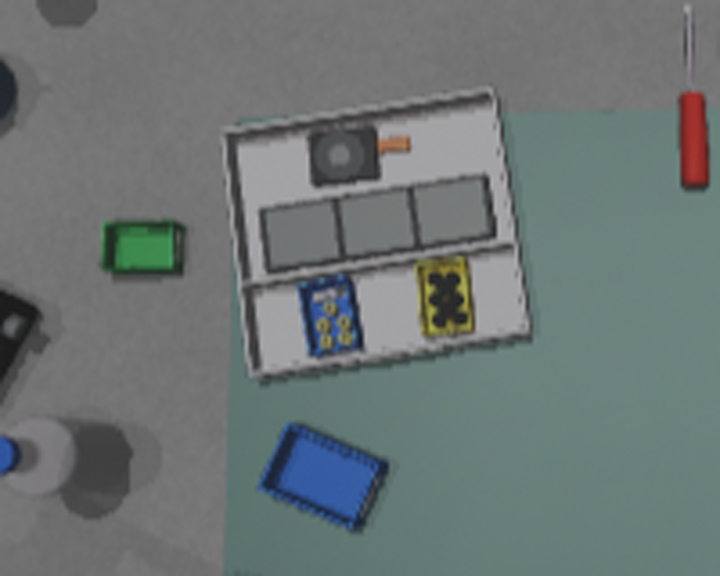

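View pics/top0d.png

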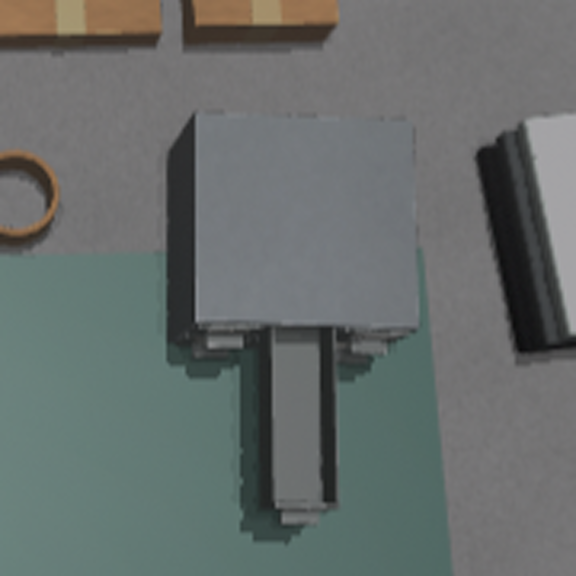

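Run:
```python
from h import *
def rect(P):
    r=cv2.minAreaRect((P[:,:2]*1000).astype(np.float32)); return r
for n in('top','side'):
    c=shot(n,n+'1')
    for q in ['blue_bin','yellow_bin_center','drawer','drawer_floor','cabinet_mouth','tray_place','tape_roll']:
        for s in silhouettes(n,q)[:3]:
            P,_=cloud(c,s['region']); 
            print(n,q,round(s['conf'],2),np.round(s['xy']),s['region'].sum(),'z pct',np.round(np.percentile(P[:,2],[2,25,50,75,98]),3),'med',np.round(np.median(P,0),3),'rect',np.round(np.array([*rect(P)[0],*rect(P)[1],rect(P)[2]]),1))
            np.save(f'/tmp/{n}_{q}_{int(s["xy"][0])}.npy',s['region'])
```

```text
top blue_bin 0.82 [129. 195.] 332 z pct [-0.002  0.003  0.007  0.026  0.036] med [0.567 0.54  0.007] rect [565.6 535.5  69.1  43.2  89.1]
top blue_bin 0.78 [177. 219.] 95 z pct [0.004 0.008 0.016 0.031 0.04 ] med [0.502 0.382 0.016] rect [495.3 372.8  51.   55.6  70.6]
top blue_bin 0.59 [180. 260.] 642 z pct [-0.001  0.004  0.007  0.028  0.05 ] med [0.362 0.372 0.007] rect [358.7 369.5  91.5  68.8  65.5]
top yellow_bin_center 0.67 [211. 206.] 275 z pct [0.005 0.01  0.015 0.022 0.04 ] med [0.515 0.263 0.015] rect [514.4 261.8  62.8  42.5   5.1]
top drawer 0.75 [394. 210.] 1469 z pct [0.066 0.07  0.073 0.093 0.115] med [ 0.499 -0.295  0.073] rect [ 498.9 -307.6  101.2  193.4   87.1]
top drawer_floor 0.92 [392. 210.] 1501 z pct [0.065 0.07  0.073 0.093 0.115] med [ 0.499 -0.295  0.073] rect [ 498.9 -307.6  101.2  193.4   87.1]
top cabinet_mouth 0.61 [394. 162.] 6840 z pct [0.034 0.093 0.12  0.123 0.126] med [ 0.647 -0.291  0.12 ] rect [ 595.1 -318.6  260.5  386.8   86.8]
top tray_place 0.91 [195. 193.] 4520 z pct [-0.001  0.004  0.008  0.015  0.042] med [0.58  0.32  0.008] rect [581.1 3
[... 1002 characters left out ...]
floor 0.94 [284. 285.] 1478 z pct [0.065 0.07  0.081 0.097 0.112] med [ 0.498 -0.28   0.081] rect [ 503.2 -253.4  142.9  197.9   86.1]
side drawer_floor 0.41 [265. 163.] 136 z pct [0.004 0.011 0.013 0.016 0.019] med [0.649 0.351 0.013] rect [647.7 354.5  97.4  56.9  83.3]
side cabinet_mouth 0.93 [331. 280.] 6992 z pct [0.008 0.078 0.117 0.121 0.124] med [ 0.642 -0.32   0.117] rect [ 632.2 -245.6  319.4  455.3   86.6]
side tray_place 0.84 [252. 172.] 2106 z pct [-0.001  0.007  0.014  0.029  0.042] med [0.583 0.324 0.014] rect [580.6 349.7 255.1 314.    5.6]
side tape_roll 0.98 [324. 225.] 464 z pct [0.    0.016 0.029 0.043 0.05 ] med [ 0.74  -0.042  0.029] rect [740.3 -36.6  92.2  87.8  67.5]
```

```bash
cat > fit.py <<'E'
from h import *
from scipy.optimize import minimize
def proj(c,X):
    K=np.asarray(c['intrinsics'],float);R=np.asarray(c['R']);t=np.asarray(c['t'])
    r,_=cv2.Rodrigues(R); return cv2.projectPoints(np.asarray(X,float).reshape(-1,1,3),r,t,K,np.array([float(c['k1']),0,0,0,0.]))[0].reshape(-1,2)
def box(p,L,W,z0,z1):
    x,y,a=p; ca,sa=np.cos(a),np.sin(a)
    o=[]
    for z in(z0,z1):
        for i,j in((-1,-1),(-1,1),(1,1),(1,-1)):
            o.append([x+ca*i*L/2-sa*j*W/2,y+sa*i*L/2+ca*j*W/2,z])
    return np.array(o)
S=8
def iou(c,mask,p,L,W,z0,z1,bb):
    u0,v0,u1,v1=bb
    h=cv2.convexHull(((proj(c,box(p,L,W,z0,z1))-[u0,v0]+.5)*S).astype(np.float32))
    m=np.zeros(((v1-v0)*S,(u1-u0)*S),np.uint8); cv2.fillConvexPoly(m,np.round(h*16).astype(np.int32),1,shift=4)
    a=np.kron(mask[v0:v1,u0:u1],np.ones((S,S),np.uint8))
    return (m&a).sum()/max(1,(m|a).sum())
def fitbox(items,p0,L,W,z0,z1):
    f=lambda p:-sum(iou(c,m,p,L,W,z0,z1,bb) for c,m,bb in items)/len(items)
    best=None
    for da in(-.1,0,.1):
        s=np.array([p0+np.array(d) for d in((0,0,da),(.006,0,da),(0,.006,da),(0,0,da+.08))])
        r=minimize(f,s[0],method='Nelder-Mead',options=dict(initial_simplex=s,xatol=1e-5,fatol=1e-5,maxiter=300))
        if best is None or r.fun<best.fun:best=r
    return best.x,-best.fun
def hullmask(m):
    n,l,st,_=cv2.connectedComponentsWithStats(m.astype(np.uint8),connectivity=8)
    k=1+np.argmax(st[1:,4]); pts=np.argwhere(l==k)[:,::-1]
    o=np.zeros(m.shape,np.uint8); cv2.fillConvexPoly(o,cv2.convexHull(pts.astype(np.int32)),1); return o
def window(u,v,r): return (int(u-r),int(v-r),int(u+r),int(v+r))
def colmask(c,lo,hi,bb):
    h=cv2.cvtColor(c['image'],cv2.COLOR_BGR2HSV); m=cv2.inRange(h,lo,hi)>0
    w=np.zeros_like(m); w[bb[1]:bb[3],bb[0]:bb[2]]=1; return hullmask(m&w)
E
python3 - <<'E'
from fit import *
ld=lambda n:{k:v for k,v in np.load(f'/tmp/{n}.npz').items()}
T,Sd=ld('top1'),ld('side1')
for c in(T,Sd): print('cam',np.round(-c['R'].T@c['t'],3))
B=((100,110,40),(130,255,255)); Y=((20,90,50),(35,255,255))
tb,sb=window(181,216,17),window(231,169,15)
ty,sy=window(214,212,16),window(242,184,16)
for nm,C,a,b,p0 in(('blue',B,tb,sb,(.50,.364,.1)),('yellow',Y,ty,sy,(.514,.262,.1))):
    mt=colmask(T,*C,a); ms=colmask(Sd,*C,b); print(nm,mt.sum(),ms.sum())
    for it in([(T,mt,a)],[(Sd,ms,b)],[(T,mt,a),(Sd,ms,b)]):
        print(np.round(fitbox(it,np.array(p0),.064,.044,.004,.038),4))
# tray via white outline top
m=np.load('/tmp/top_tray_place_195.npy'); bb=window(195,195,55)
print('tray',fitbox([(T,hullmask(m),bb)],np.array((.58,.32,.1)),.223,.248,0,.04))
# drawer, cabinet clouds
P=np.load('/tmp/top_drawer_floor_392.npy'); 
for c,f in((T,'/tmp/top_drawer_floor_392.npy'),(Sd,'/tmp/side_drawer_floor_284.npy')):
    Q,uv=cloud(c,np.load(f)); fl=Q[(abs(Q[:,2]-.07)<.006)]
    r=cv2.minAreaRect((fl[:,:2]*1000).astype(np.float32)); print('floor',len(fl),r, fl.mean(0), np.percentile(fl[:,0],[1,99]))
    # per-x-slice y-centre
    for x in np.arange(.42,.6,.02):
        s=fl[abs(fl[:,0]-x)<.01]
        if len(s)>5: print(round(x,2),np.round([s[:,1].min(),s[:,1].max(),s[:,2].mean()],3))
for c,f in((T,'/tmp/top_cabinet_mouth_394.npy'),(Sd,'/tmp/side_cabinet_mouth_331.npy')):
    Q,uv=cloud(c,np.load(f)); fl=Q[(abs(Q[:,2]-.122)<.005)&(Q[:,0]>.53)]
    r=cv2.minAreaRect((fl[:,:2]*1000).astype(np.float32)); print('cab',len(fl),r,np.round(cv2.boxPoints(r)))
E
```

```text
cam [0.364 0.098 1.306]
cam [ 0.213 -0.949  1.129]
blue 323 184Traceback (most recent call last):
  File "<stdin>", line 11, in <module>
    return _wrapfunc(a, 'round', decimals=decimals, out=out)
    return _wrapit(obj, method, *args, **kwds)
    conv = _array_converter(obj)
ValueError: setting an array element with a sequence. The requested array has an inhomogeneous shape after 1 dimensions. The detected shape was (2,) + inhomogeneous part.
```

```bash
python3 - <<'E'
import cv2
a=cv2.imread('pics/side1.png')
cv2.imwrite('pics/side1c.png',cv2.resize(a[120:220,170:310],None,fx=5,fy=5,interpolation=cv2.INTER_CUBIC))
cv2.imwrite('pics/side1d.png',cv2.resize(a[220:340,230:400],None,fx=4.5,fy=4.5,interpolation=cv2.INTER_CUBIC))
E
cat > a.py <<'E'
from fit import *
ld=lambda n:{k:v for k,v in np.load(f'/tmp/{n}.npz').items()}
T,Sd=ld('top1'),ld('side1')
B=((100,110,40),(130,255,255)); Y=((20,90,50),(35,255,255))
tb,sb=window(181,216,17),window(231,169,15)
ty,sy=window(214,212,16),window(242,184,16)
for nm,C,a,b,p0 in(('blue',B,tb,sb,(.50,.364,.1)),('yellow',Y,ty,sy,(.514,.262,.1))):
    mt=colmask(T,*C,a); ms=colmask(Sd,*C,b); print(nm,mt.sum(),ms.sum())
    for it in([(T,mt,a)],[(Sd,ms,b)],[(T,mt,a),(Sd,ms,b)]):
        p,s=fitbox(it,np.array(p0),.064,.044,.004,.038);print(np.round(p,4),round(s,3))
m=np.load('/tmp/top_tray_place_195.npy'); bb=window(195,195,55)
print('tray',fitbox([(T,hullmask(m),bb)],np.array((.58,.32,.1)),.223,.248,0,.04))
for c,f in((T,'/tmp/top_drawer_floor_392.npy'),(Sd,'/tmp/side_drawer_floor_284.npy')):
    Q,uv=cloud(c,np.load(f)); fl=Q[(abs(Q[:,2]-.07)<.006)]
    r=cv2.minAreaRect((fl[:,:2]*1000).astype(np.float32)); print('floor',len(fl),np.round(cv2.boxPoints(r)))
    for x in np.arange(.42,.6,.02):
        s=fl[abs(fl[:,0]-x)<.01]
        if len(s)>5: print(round(x,2),np.round([s[:,1].min(),s[:,1].max(),s[:,2].mean()],3))
for c,f in((T,'/tmp/top_cabinet_mouth_394.npy'),(Sd,'/tmp/side_cabinet_mouth_331.npy')):
    Q,uv=cloud(c,np.load(f)); fl=Q[(abs(Q[:,2]-.122)<.005)&(Q[:,0]>.53)]
    r=cv2.minAreaRect((fl[:,:2]*1000).astype(np.float32)); print('cab',len(fl),r,np.round(cv2.boxPoints(r)).tolist())
E
python3 a.py
```

```text
blue 323 184
[0.5003 0.3657 0.1791] 0.925
[0.5014 0.3641 0.1666] 0.859
[0.5002 0.3657 0.159 ] 0.888
yellow 323 209
[0.5154 0.2637 0.1208] 0.944
[0.5154 0.263  0.0969] 0.884
[0.5153 0.2634 0.1226] 0.913
tray (array([0.57422803, 0.3244494 , 0.14113267]), np.float64(0.9722740147952589))
floor 847 [[ 419. -314.]
 [ 595. -325.]
 [ 599. -265.]
 [ 423. -253.]]
0.42 [-0.314 -0.254  0.071]
0.44 [-0.315 -0.255  0.07 ]
0.46 [-0.316 -0.256  0.071]
0.48 [-0.318 -0.257  0.071]
0.5 [-0.318 -0.259  0.071]
0.52 [-0.319 -0.259  0.071]
0.54 [-0.32  -0.26   0.071]
0.56 [-0.323 -0.262  0.071]
0.58 [-0.323 -0.263  0.071]Traceback (most recent call last):
  File "a.py", line 14, in <module>
    Q,uv=cloud(c,np.load(f)); fl=Q[(abs(Q[:,2]-.07)<.006)]
                 ~~~~~~~^^^
    fid = stack.enter_context(open(os.fspath(file), "rb"))
                              ~~~~^^^^^^^^^^^^^^^^^^^^^^^
FileNotFoundError: [Errno 2] No such file or directory: '/tmp/side_drawer_floor_284.npy'
```

View pics/side1d.png

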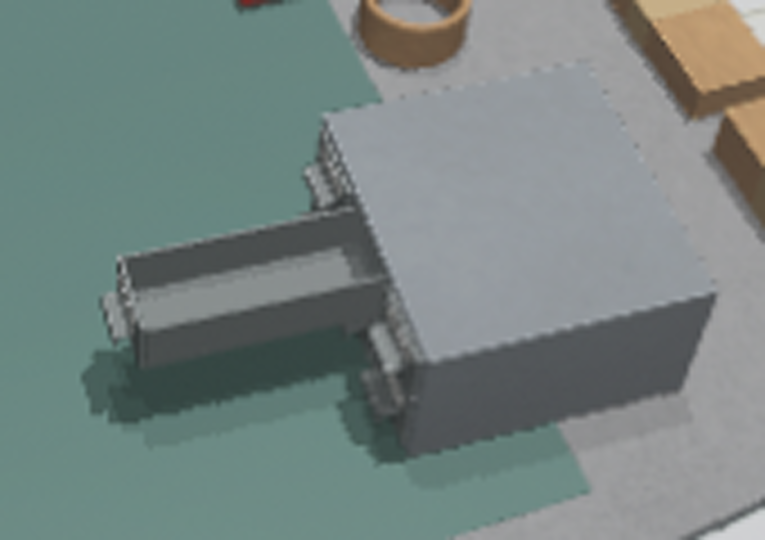

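View pics/side1c.png

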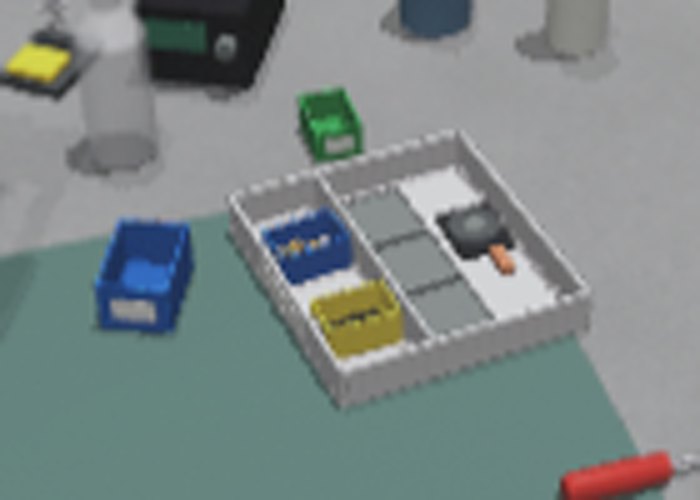

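```bash
ls /tmp/side_drawer*; sed -i 's#/tmp/side_drawer_floor_284#/tmp/side_drawer_floor_285#;s#/tmp/side_cabinet_mouth_331#/tmp/side_cabinet_mouth_331#' a.py; F=$(ls -S /tmp/side_drawer_floor_2[78]*|head -1); sed -i "s#/tmp/side_drawer_floor_285.npy#$F#" a.py; sed -i "s#/tmp/side_cabinet_mouth_331.npy#$(ls /tmp/side_cabinet_mouth_3*)#" a.py
cat >> a.py <<'E'
# rims: points z in .104-.113 in front of face; and panel
for c,f in((T,'/tmp/top_drawer_floor_392.npy'),(Sd,FS)):
    Q,uv=cloud(c,np.load(f)); s=Q[(Q[:,2]>.102)&(Q[:,0]<.58)]
    print('rim',len(s))
    for x in np.arange(.39,.6,.02):
        q=s[abs(s[:,0]-x)<.01]
        if len(q)>2: print(round(x,2),np.round([q[:,1].min(),q[:,1].max(),q[:,2].max()],3),len(q))
    print('minx',np.sort(Q[:,0])[:12].round(3),Q[np.argsort(Q[:,0])[:12],2].round(3),Q[np.argsort(Q[:,0])[:12],1].round(3))
m=hullmask(np.load('/tmp/top_cabinet_mouth_394.npy')&0>0) if 0 else None
E
sed -i "s#FS)#'$F')#" a.py
python3 a.py | sed -n '/tray/,$p'
```

```text
/tmp/side_drawer_287.npy
/tmp/side_drawer_floor_264.npy
/tmp/side_drawer_floor_283.npy
tray (array([0.57422803, 0.3244494 , 0.14113267]), np.float64(0.9722740147952589))
floor 847 [[ 419. -314.]
 [ 595. -325.]
 [ 599. -265.]
 [ 423. -253.]]
0.42 [-0.314 -0.254  0.071]
0.44 [-0.315 -0.255  0.07 ]
0.46 [-0.316 -0.256  0.071]
0.48 [-0.318 -0.257  0.071]
0.5 [-0.318 -0.259  0.071]
0.52 [-0.319 -0.259  0.071]
0.54 [-0.32  -0.26   0.071]
0.56 [-0.323 -0.262  0.071]
0.58 [-0.323 -0.263  0.071]
floor 615 [[ 414. -319.]
 [ 598. -330.]
 [ 602. -265.]
 [ 418. -253.]]
0.42 [-0.318 -0.264  0.071]
0.44 [-0.32  -0.256  0.069]
0.46 [-0.321 -0.256  0.07 ]
0.48 [-0.322 -0.257  0.07 ]
0.5 [-0.322 -0.259  0.069]
0.52 [-0.326 -0.26   0.07 ]
0.54 [-0.326 -0.263  0.069]
0.56 [-0.326 -0.262  0.07 ]
0.58 [-0.325 -0.264  0.069]
cab 4360 ((670.5565185546875, -298.9227294921875), (211.9217987060547, 238.11668395996094), 86.71092987060547) [[546.0, -398.0], [783.0, -412.0], [795.0, -200.0], [558.0, -186.0]]
cab 3573 ((686.5040283203125, -301.30731201171875), (212.5243377685547, 211.69642639160156), 86.4435729980
[... 428 characters left out ...]
0.403 0.403] [0.004 0.001 0.005 0.091 0.002 0.091 0.093 0.09  0.089 0.085 0.085 0.08 ] [-0.317 -0.321 -0.313 -0.301 -0.311 -0.298 -0.294 -0.292 -0.29  -0.288
 -0.285 -0.284]
rim 246
0.41 [-0.316 -0.26   0.117] 39
0.43 [-0.319 -0.254  0.114] 28
0.45 [-0.32  -0.257  0.112] 29
0.47 [-0.322 -0.256  0.112] 27
0.49 [-0.322 -0.256  0.114] 24
0.51 [-0.323 -0.258  0.112] 29
0.53 [-0.324 -0.261  0.111] 20
0.55 [-0.326 -0.263  0.112] 25
0.57 [-0.326 -0.261  0.113] 25
minx [0.401 0.402 0.402 0.402 0.402 0.403 0.403 0.403 0.403 0.403 0.404 0.404] [0.082 0.085 0.087 0.087 0.088 0.082 0.09  0.091 0.08  0.089 0.088 0.09 ] [-0.294 -0.292 -0.301 -0.29  -0.28  -0.279 -0.3   -0.29  -0.267 -0.277
 -0.295 -0.274]
```

```bash
cat >> h.py <<'E'
def q(th): return [np.cos(th/2),np.sin(th/2),0.,0.]
def st(tag=''): print(tag,round(current_clock(),2),np.round(current_position(),4),'F',np.round(current_force(),2),'gap',round(current_finger_gap(),4),'j',np.round(current_joint_pos(),3))
E
cat > s1.py <<'E'
from h import *
st()
b=np.array([.5003,.3655]); th=.155+np.pi/2
servo_line([.212,.561,.31],rate=.25); st()
for t in(th,th-np.pi): print(t,inverse_kinematics([*b,.10],q(t)))
move_ptp([*b,.26],q(th)); st()
move_gripper(.066)
move_ptp([*b,.075],q(th)); st()
shot('top','top2'); shot('side','side2')
E
python3 s1.py
python3 - <<'E'
import cv2
a=cv2.imread('pics/side2.png');b=cv2.imread('pics/top2.png')
r=lambda i:cv2.resize(i,(500,500),interpolation=cv2.INTER_CUBIC)
cv2.imwrite('pics/m2.png',cv2.resize(cv2.hconcat([r(a[110:230,180:300]),r(b[150:270,130:250])]),None,fx=.8,fy=.8))
E
```

```text
1.7 [0.2124 0.5611 0.2226] F [-0.22 -0.37 -0.44] gap 0.0879 j [ 1.094  0.359  1.51   0.     1.273 -0.115]
 2.2 [0.2121 0.5612 0.3107] F [-0.24  0.32 -0.66] gap 0.0876 j [ 1.094  0.294  1.388 -0.     1.459 -0.115]
1.7257963267948966 [ 5.19510814e-01  5.13020992e-01  1.59276673e+00 -4.44089210e-16
  1.03580493e+00 -1.20628551e+00]
-1.4157963267948965 [ 5.19510814e-01  5.13020992e-01  1.59276673e+00 -4.44089210e-16
  1.03580493e+00  1.93530714e+00]
 3.52 [0.4994 0.366  0.2595] F [-0.55  0.12  1.18] gap 0.0875 j [ 5.210e-01  3.580e-01  1.418e+00  1.000e-03  1.367e+00 -1.205e+00]
 4.84 [0.5014 0.3661 0.076 ] F [ 0.16 -0.67  0.25] gap 0.066 j [ 0.519  0.543  1.61   0.     0.986 -1.206]
```

View pics/m2.png

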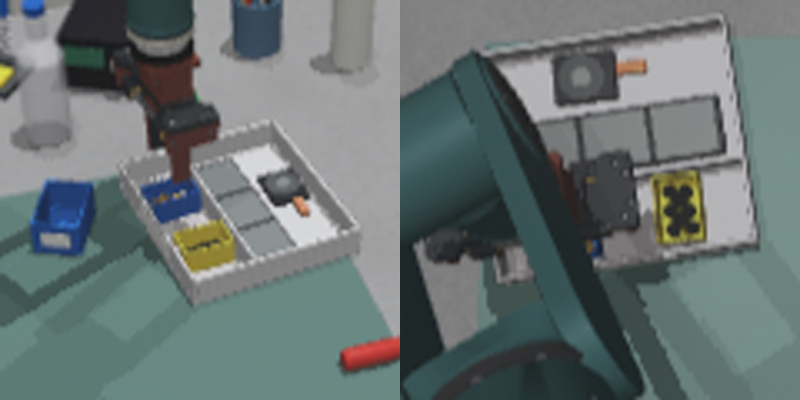

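```bash
cat > s2.py <<'E'
from h import *
th=.155+np.pi/2
b=[.5003,.3655]
r=servo_line([*b,.045],q(th),rate=.08,contact_N=8); st(r)
if not r: r=servo_line([*b,.010],q(th),rate=.06,contact_N=8); st(r)
if not r:
    f0=np.array(current_force()); move_gripper(.03); st('grip'); sleep(.2); st()
    servo_line([*b,.02],q(th),rate=.04); st('lift1')
    shot('side','side3')
E
python3 s2.py
python3 - <<'E'
import cv2
a=cv2.imread('pics/side3.png')
cv2.imwrite('pics/m3.png',cv2.resize(a[130:210,180:290],None,fx=6,fy=6,interpolation=cv2.INTER_CUBIC))
E
```

```text
False 5.47 [0.4999 0.3652 0.0443] F [0.79 0.42 0.27] gap 0.0659 j [ 0.519  0.584  1.633  0.     0.926 -1.206]
False 6.2 [0.5004 0.3655 0.0099] F [-0.54 -0.52 -0.21] gap 0.0659 j [ 0.52   0.632  1.651 -0.     0.859 -1.206]
grip 6.67 [0.5005 0.3656 0.0103] F [-0.3   0.16  1.49] gap 0.0439 j [ 0.52   0.631  1.651 -0.     0.859 -1.206]
 6.88 [0.5005 0.3656 0.0103] F [-0.28 -0.25  4.93] gap 0.0431 j [ 0.519  0.631  1.651 -0.     0.859 -1.206]
lift1 7.28 [0.5004 0.3656 0.0202] F [-0.18 -0.39 -1.42] gap 0.0438 j [ 0.52   0.617  1.646  0.     0.878 -1.206]
```

View pics/m3.png

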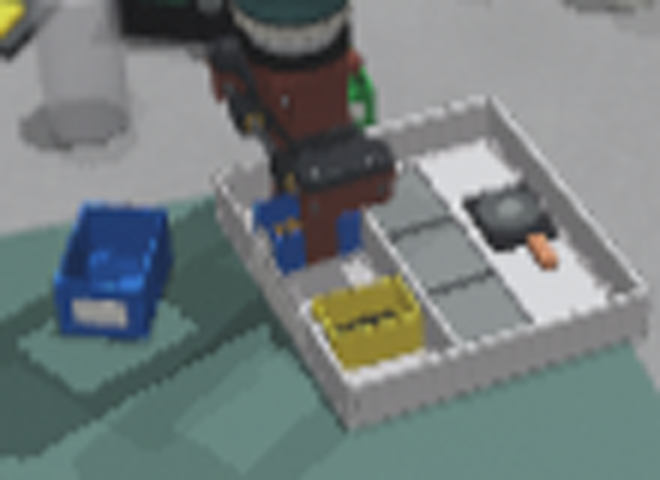

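```bash
cat > s3.py <<'E'
from h import *
th=.155+np.pi/2
th2=-.06+np.pi/2
servo_line([.5003,.3655,.11],q(th),rate=.10); st('up')
servo_line([.47,.02,.11],q(th2),rate=.14); st('over')
shot('side','side4')
servo_line([.47,.02,.022],q(th2),rate=.08); st('low')
r=servo_line([.47,.02,.0045],q(th2),rate=.02,contact_N=4); st(r); sleep(.2); st()
E
python3 s3.py
python3 - <<'E'
import cv2
a=cv2.imread('pics/side4.png')
cv2.imwrite('pics/m4.png',cv2.resize(a[100:300,130:400],None,fx=2.9,fy=2.9,interpolation=cv2.INTER_CUBIC))
E
```

```text
up 8.38 [0.4998 0.3652 0.1093] F [ 0.07  0.72 -1.65] gap 0.0439 j [ 0.52   0.502  1.585  0.     1.056 -1.206]
over 11.0 [0.47   0.0204 0.11  ] F [-0.16 -0.68 -1.53] gap 0.0439 j [-0.104  0.321  1.913  0.     0.908 -1.615]
low 12.3 [0.4704 0.02   0.0224] F [ 0.3  -0.15 -1.89] gap 0.0437 j [-0.104  0.473  1.984  0.     0.684 -1.615]
True 13.04 [0.4698 0.02   0.0062] F [-0.89  0.81  4.58] gap 0.044 j [-0.104  0.504  1.994 -0.     0.644 -1.615]
 13.24 [0.4698 0.02   0.0062] F [-0.3   0.46  5.24] gap 0.0444 j [-0.104  0.504  1.994 -0.     0.644 -1.615]
```

View pics/m4.png

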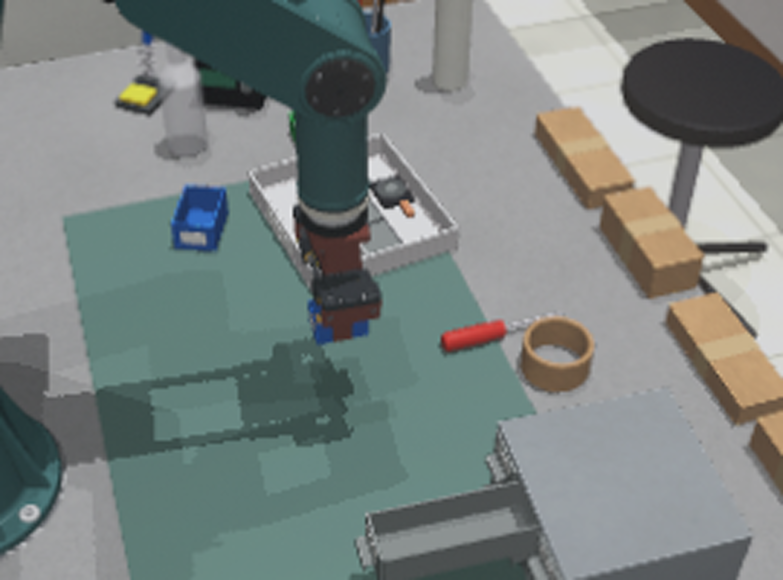

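```bash
cat > s4.py <<'E'
from fit import *
th2=-.06+np.pi/2
move_gripper(.066); sleep(.1); st('open')
servo_line([.47,.02,.09],q(th2),rate=.1); st('up')
move_ptp([.43,-.22,.24],q(-.06)); st('aside')
move_gripper(.088)
c=shot('top','top5'); s=shot('side','side5')
np.savez('/tmp/dummy.npz',a=1)
for cc in (c,s): pass
B=((100,110,40),(130,255,255))
pt=proj(c,[[.47,.02,.017]])[0]; ps=proj(s,[[.47,.02,.017]])[0]; print(pt,ps)
a,b=window(*pt,20),window(*ps,22)
mt=colmask(c,*B,a); ms=colmask(s,*B,b); print(mt.sum(),ms.sum())
for it in([(c,mt,a)],[(s,ms,b)],[(c,mt,a),(s,ms,b)]):
    p,v=fitbox(it,np.array((.47,.02,-.06)),.064,.044,0,.034);print(np.round(p,4),round(v,3))
r=lambda i:cv2.resize(i,(400,400),interpolation=cv2.INTER_CUBIC)
u,v=map(int,pt);x,y=map(int,ps)
cv2.imwrite('pics/m5.png',cv2.hconcat([r(c['image'][v-30:v+30,u-30:u+30]),r(s['image'][y-30:y+30,x-30:x+30])]))
E
python3 s4.py
```

```text
open 13.9 [0.4692 0.0201 0.0059] F [-0.57 -0.43  0.47] gap 0.0661 j [-0.104  0.504  1.995  0.     0.644 -1.615]
up 14.89 [0.4696 0.0201 0.0896] F [-0.45 -0.34 -0.19] gap 0.0659 j [-0.104  0.353  1.933 -0.     0.857 -1.615]
aside 15.99 [ 0.4296 -0.2192  0.239 ] F [ 0.04 -0.05 -0.41] gap 0.0661 j [-0.615  0.173  1.732  0.     1.239 -0.557]
[289.48061975 224.62561359] [247.08539674 228.76678689]
302 160
[ 0.4686  0.0195 -0.0334] 0.955
[ 0.4728  0.0142 -0.2701] 0.584
[ 0.4687  0.0189 -0.0601] 0.746
```

View pics/m5.png

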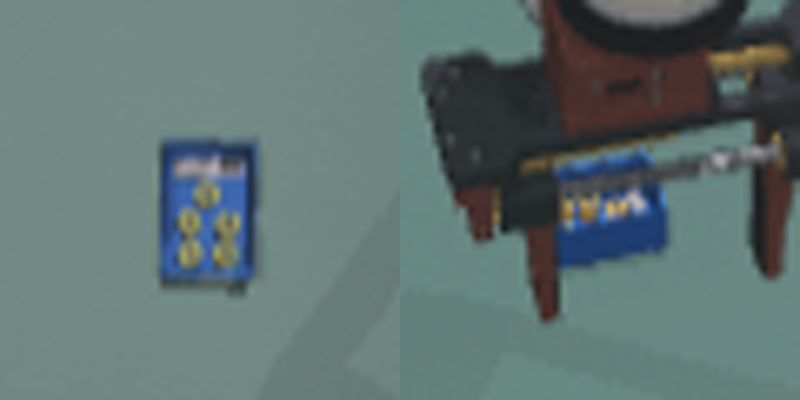

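View pics/top5.png

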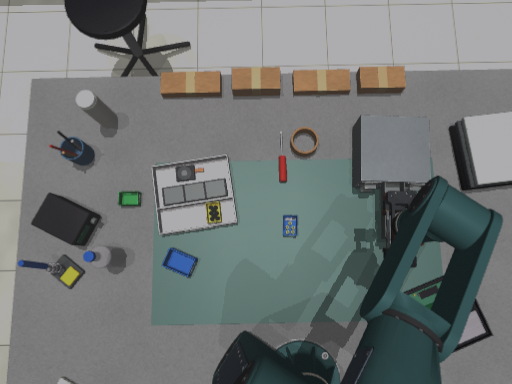

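```bash
cat > b.py <<'E'
from fit import *
ld=lambda n:{k:v for k,v in np.load(f'/tmp/{n}.npz').items()}
for nm in('top1','top5'):
  pass
T=ld('top1'); S1=ld('side1')
for c,row_x in((T,.46),(T,.50),(T,.54)):
    ys=np.arange(-.335,-.24,.003); 
    g=cv2.cvtColor(c['image'],cv2.COLOR_BGR2GRAY).astype(np.float32)
    yc=-.287-.06*(row_x-.45)
    out=[]
    for dy in np.arange(-.045,.046,.003):
        p=proj(c,[[row_x+.06*dy*0,yc+dy,.111]])[0]
        acc=0
        for dx in(-.015,-.0075,0,.0075,.015):
            pp=proj(c,[[row_x+dx,yc+dy-.06*dx,.111]])[0].astype(np.float32)
            acc+=cv2.getRectSubPix(g,(1,1),(float(pp[0]),float(pp[1])))[0,0]
        out.append(int(acc/5))
    print(row_x,out)
E
python3 b.py
python3 - <<'E'
import cv2
a=cv2.imread('pics/top1.png')
cv2.imwrite('pics/m6.png',cv2.resize(a[175:250,365:425],None,fx=8,fy=8,interpolation=cv2.INTER_NEAREST))
E
```

```text
0.46 [102, 102, 102, 103, 103, 103, 62, 39, 36, 36, 51, 91, 108, 110, 110, 110, 110, 111, 111, 111, 111, 111, 111, 111, 111, 94, 44, 38, 37, 39, 49]
0.5 [102, 102, 103, 103, 103, 106, 60, 39, 37, 37, 46, 98, 109, 110, 110, 110, 111, 111, 111, 111, 111, 111, 111, 112, 111, 101, 41, 38, 38, 38, 49]
0.54 [73, 73, 73, 74, 76, 84, 68, 40, 37, 37, 47, 103, 110, 110, 111, 110, 111, 111, 111, 111, 111, 111, 111, 111, 111, 101, 41, 38, 38, 40, 48]
```

View pics/m6.png

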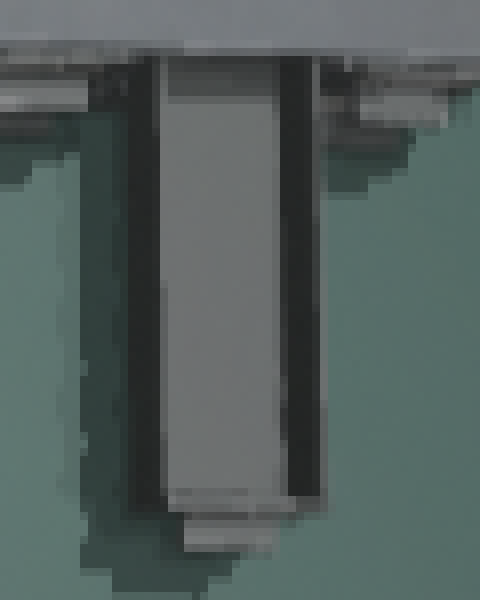

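```bash
cat > s6.py <<'E'
from h import *
b=[.469,.020]; Q=q(-.06)
move_ptp([*b,.11],Q); st('above')
r=servo_line([*b,.045],Q,rate=.12,contact_N=8); st(r)
if not r: r=servo_line([*b,.0065],Q,rate=.06,contact_N=6); st(r)
if not r:
    move_gripper(.05); sleep(.15); st('grip')
    servo_line([*b,.02],Q,rate=.04); st('lift')
    shot('side','side6'); shot('top','top6')
E
python3 s6.py;python3 - <<'E'
import cv2
a=cv2.imread('pics/side6.png');b=cv2.imread('pics/top6.png')
r=lambda i:cv2.resize(i,(400,400),interpolation=cv2.INTER_CUBIC)
cv2.imwrite('pics/m7.png',cv2.hconcat([r(a[180:270,200:290]),r(b[180:270,245:335])]))
E
```

```text
above 17.71 [0.4699 0.0193 0.1106] F [-0.14 -0.26  0.57] gap 0.088 j [-1.060e-01  3.190e-01  1.914e+00 -1.000e-03  9.080e-01 -4.500e-02]
False 18.4 [0.4696 0.0194 0.0454] F [ 0.06 -1.18  0.34] gap 0.0877 j [-0.106  0.429  1.97  -0.     0.741 -0.045]
False 19.19 [0.469  0.02   0.0064] F [-0.11  0.07  0.35] gap 0.0878 j [-0.105  0.503  1.996  0.     0.643 -0.045]
grip 19.84 [0.4694 0.02   0.0068] F [-1.17  0.21  4.72] gap 0.0641 j [-0.105  0.502  1.996 -0.     0.643 -0.045]
lift 20.33 [0.4691 0.02   0.0202] F [-0.46 -0.3  -1.63] gap 0.0638 j [-0.105  0.476  1.988 -0.     0.677 -0.045]
```

View pics/m7.png

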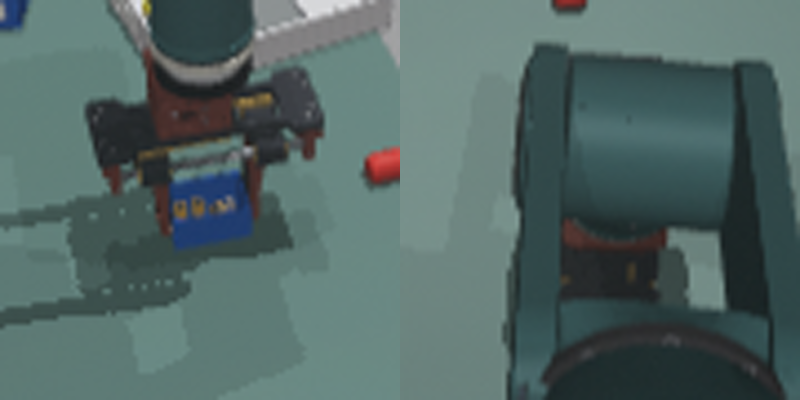

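Run:
```python
from fit import *
c={k:v for k,v in np.load('/tmp/side6.npz').items()}
P,uv=cloud(c)
m=(uv[:,0]>205)&(uv[:,0]<290)&(uv[:,1]>180)&(uv[:,1]<250)&(P[:,2]>.03)&(P[:,2]<.2)
P=P[m]; d=P-[.469,.020,.020]
for x in np.arange(-.12,.121,.01):
    s=d[abs(d[:,0]-x)<.005]
    s=s[s[:,2]>.012]
    if len(s): 
        i=np.argsort(s[:,2])[:3]
        print(round(x,2),len(s),np.round(s[i],3).tolist(), 'y',s[:,1].min().round(3),s[:,1].max().round(3))
```

```text
-0.09 35 [[-0.089, -0.027, 0.105], [-0.089, -0.025, 0.107], [-0.087, -0.031, 0.108]] y -0.031 0.034
-0.08 58 [[-0.08, -0.024, 0.079], [-0.083, -0.011, 0.082], [-0.076, -0.026, 0.085]] y -0.031 0.036
-0.07 53 [[-0.074, -0.018, 0.091], [-0.068, -0.023, 0.094], [-0.071, -0.023, 0.095]] y -0.03 0.035
-0.06 51 [[-0.059, -0.029, 0.087], [-0.056, -0.032, 0.089], [-0.062, -0.013, 0.092]] y -0.033 0.03
-0.05 64 [[-0.045, -0.01, 0.048], [-0.047, -0.006, 0.055], [-0.049, -0.029, 0.084]] y -0.035 0.029
-0.04 126 [[-0.04, -0.012, 0.017], [-0.043, 0.004, 0.017], [-0.039, -0.01, 0.02]] y -0.033 0.033
-0.03 70 [[-0.031, -0.022, 0.014], [-0.034, -0.006, 0.014], [-0.034, -0.017, 0.015]] y -0.033 0.024
-0.02 70 [[-0.025, 0.002, 0.013], [-0.02, 0.021, 0.013], [-0.016, -0.021, 0.014]] y -0.034 0.025
-0.01 64 [[-0.008, -0.019, 0.014], [-0.015, 0.024, 0.014], [-0.012, 0.019, 0.018]] y -0.037 0.024
-0.0 71 [[-0.001, 0.253, 0.013], [-0.001, 0.021, 0.013], [0.003, 0.019, 0.013]] y -0.04 0.253
0.01 64 [[0.011, -0.003, 0.012], [0.012, 0.255, 0.013], [0.006, -0.023, 0.013]] y -0.038 0.255
0.02 50 [[0.02, -0.024,
[... 301 characters left out ...]
0.037, 0.087], [0.047, -0.033, 0.088]] y -0.038 0.017
0.06 52 [[0.061, -0.026, 0.091], [0.059, -0.031, 0.092], [0.061, -0.025, 0.095]] y -0.038 0.024
0.07 61 [[0.072, -0.035, 0.082], [0.069, -0.035, 0.083], [0.07, -0.031, 0.084]] y -0.041 0.03
0.08 50 [[0.076, -0.034, 0.079], [0.076, -0.034, 0.099], [0.079, -0.035, 0.104]] y -0.041 0.025
0.09 6 [[0.093, 0.175, 0.016], [0.093, 0.173, 0.023], [0.086, 0.018, 0.121]] y -0.005 0.175
0.1 5 [[0.098, 0.177, 0.013], [0.103, 0.18, 0.014], [0.096, 0.184, 0.018]] y 0.177 0.184
0.11 6 [[0.106, 0.175, 0.012], [0.113, 0.185, 0.013], [0.107, 0.18, 0.013]] y 0.175 0.185
0.12 4 [[0.121, 0.181, 0.014], [0.116, 0.181, 0.015], [0.116, 0.182, 0.02]] y 0.181 0.182
```

```bash
cat > s7.py <<'E'
from h import *
Q=q(-.06); d=[.498,-.2895]
servo_line([.469,.02,.175],Q,rate=.12); st('up')
servo_line([*d,.175],Q,rate=.14); st('over')
servo_line([*d,.126],Q,rate=.06); sleep(.1); st('hover')
shot('side','side7'); shot('top','top7')
E
python3 s7.py;python3 - <<'E'
import cv2
a=cv2.imread('pics/side7.png');b=cv2.imread('pics/top7.png')
r=lambda i:cv2.resize(i,(400,400),interpolation=cv2.INTER_CUBIC)
cv2.imwrite('pics/m8.png',cv2.hconcat([r(a[215:315,240:340]),r(b[165:255,345:435])]))
E
```

```text
up 21.88 [0.4684 0.0201 0.1743] F [ 0.5  -0.38 -0.62] gap 0.0637 j [-0.105  0.227  1.844  0.     1.073 -0.045]
over 24.24 [ 0.498  -0.2889  0.175 ] F [ 0.76 -0.56 -1.82] gap 0.0635 j [-0.646  0.371  1.62   0.     1.15  -0.586]
hover 25.31 [ 0.4983 -0.2898  0.1265] F [ 0.07 -0.37 -0.86] gap 0.0639 j [-0.646  0.427  1.669 -0.     1.044 -0.586]
```

View pics/m8.png

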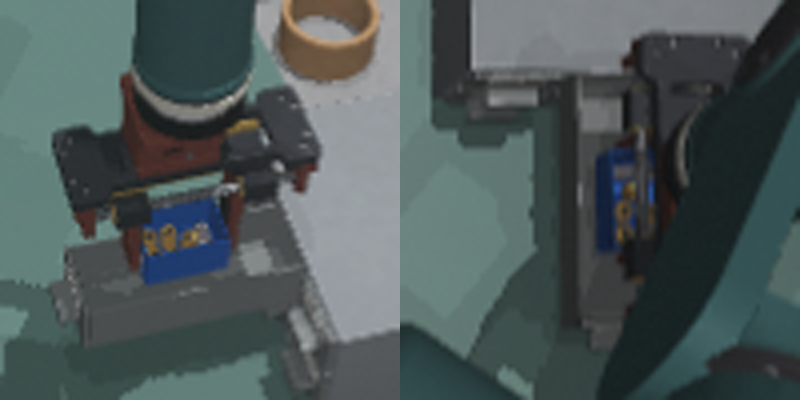

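```bash
cat > s8.py <<'E'
from h import *
Q=q(-.06); d=[.498,-.2895]
r=servo_line([*d,.088],Q,rate=.05,contact_N=4); st(r)
if not r:
    r=servo_line([*d,.0755],Q,rate=.018,contact_N=3.5); st(r)
    sleep(.2); st()
shot('side','side8')
E
python3 s8.py;python3 - <<'E'
import cv2
a=cv2.imread('pics/side8.png')
cv2.imwrite('pics/m9.png',cv2.resize(a[215:315,240:340],None,fx=5.5,fy=5.5,interpolation=cv2.INTER_CUBIC))
E
```

```text
False 26.32 [ 0.4982 -0.2897  0.0881] F [ 0.34  0.69 -1.83] gap 0.0636 j [-0.646  0.477  1.703 -0.     0.962 -0.586]
True 26.93 [ 0.4981 -0.2894  0.0768] F [0.98 1.19 4.58] gap 0.0638 j [-0.646  0.492  1.712  0.     0.938 -0.587]
 27.12 [ 0.4981 -0.2894  0.0767] F [0.75 1.57 5.87] gap 0.0638 j [-0.646  0.492  1.712  0.     0.938 -0.587]
```

View pics/m9.png

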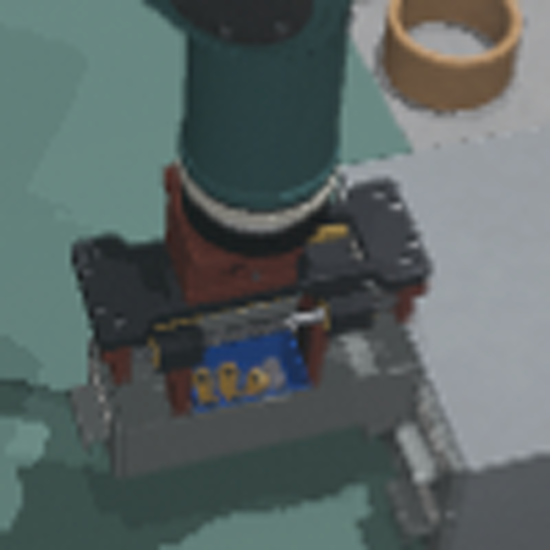

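```bash
cat > s9.py <<'E'
from h import *
Q=q(-.06); d=[.498,-.2895]
move_gripper(.078); sleep(.15); st('rel')
servo_line([*d,.105],Q,rate=.05,contact_N=6); st()
servo_line([*d,.175],Q,rate=.15)
servo_line([.36,-.2815,.175],Q,rate=.2); st('front')
move_gripper(.0)
c=shot('side','side9'); shot('top','top9')
E
python3 s9.py;python3 - <<'E'
import cv2
a=cv2.imread('pics/side9.png');b=cv2.imread('pics/top9.png')
r=lambda i:cv2.resize(i,(400,400),interpolation=cv2.INTER_CUBIC)
cv2.imwrite('pics/m10.png',cv2.hconcat([r(a[215:315,240:340]),r(b[165:255,345:435])]))
E
```

```text
rel 27.78 [ 0.4972 -0.2889  0.076 ] F [ 0.11 -0.64 -0.51] gap 0.0784 j [-0.647  0.493  1.713 -0.     0.938 -0.586]
 28.51 [ 0.498  -0.2894  0.1051] F [-0.38 -0.4  -0.44] gap 0.0783 j [-0.646  0.454  1.689  0.     0.998 -0.586]
front 29.97 [ 0.3609 -0.2821  0.175 ] F [0.67 0.33 0.51] gap 0.0782 j [-0.815  0.21   1.866  0.     1.065 -0.754]
```

View pics/m10.png

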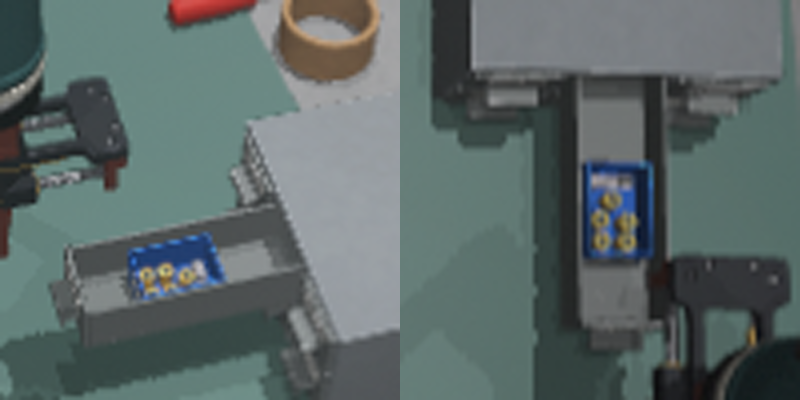

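```bash
cat > s10.py <<'E'
from h import *
Q=q(-.06)
st('closed')
p=lambda x,z:[x,-.2842-.06*(x-.4025),z]
servo_line(p(.365,.175),Q,rate=.2)
r=servo_line(p(.365,.077),Q,rate=.12,contact_N=8); st(r)
if not r:
    r=servo_line(p(.395,.077),Q,rate=.03,contact_N=2.5); st(('touch',r))
    shot('side','side10')
E
python3 s10.py;python3 - <<'E'
import cv2
a=cv2.imread('pics/side10.png')
cv2.imwrite('pics/m11.png',cv2.resize(a[215:325,210:330],None,fx=5,fy=5,interpolation=cv2.INTER_CUBIC))
E
```

```text
closed 31.28 [ 0.36   -0.2815  0.175 ] F [ 1.16 -0.31  0.05] gap 0.0002 j [-0.815  0.209  1.867  0.     1.066 -0.755]
False 32.5 [ 0.3653 -0.2823  0.0774] F [-0.7  -0.08 -0.12] gap 0.0004 j [-0.808  0.364  1.962  0.     0.815 -0.748]
('touch', False) 33.65 [ 0.3948 -0.2836  0.0769] F [ 0.62 -0.97 -0.28] gap -0.0001 j [-0.765  0.392  1.91   0.     0.84  -0.705]
```

View pics/m11.png

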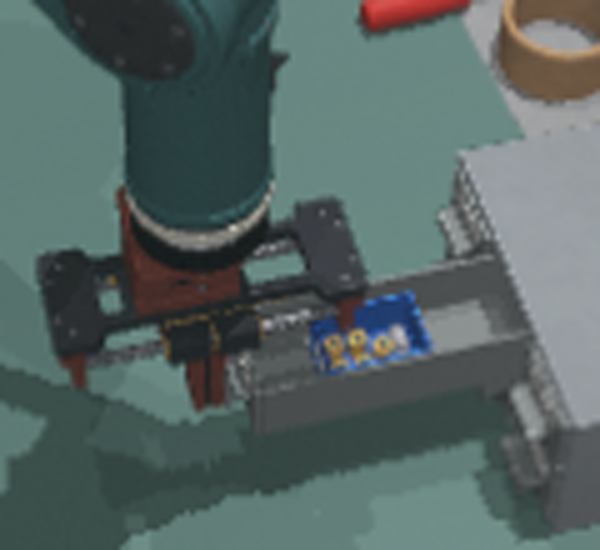

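```bash
cat > s11.py <<'E'
from h import *
Q=q(-.06)
p=lambda x,z:[x,-.2842-.06*(x-.4025),z]
r=servo_line(p(.45,.077),Q,rate=.04,contact_N=8); st(r)
if not r: r=servo_line(p(.525,.077),Q,rate=.05,contact_N=8); st(r)
shot('top','top11'); shot('side','side11')
if not r: r=servo_line(p(.575,.077),Q,rate=.02,contact_N=8); st(('stop',r))
sleep(.2); st()
shot('top','top12'); shot('side','side12')
E
python3 s11.py;python3 - <<'E'
import cv2
r=lambda i:cv2.resize(i,(400,400),interpolation=cv2.INTER_CUBIC)
for n in(11,12):
    a=cv2.imread(f'pics/side{n}.png');b=cv2.imread(f'pics/top{n}.png')
    cv2.imwrite(f'pics/m{n+1}.png',cv2.hconcat([r(a[215:315,240:340]),r(b[165:255,345:435])]))
E
```

```text
False 35.23 [ 0.4501 -0.2873  0.0771] F [-0.28 -0.27 -0.33] gap 0.0006 j [-0.697  0.444  1.806 -0.     0.89  -0.637]
False 36.88 [ 0.5251 -0.2916  0.077 ] F [ 0.    0.44 -0.12] gap 0.0004 j [-0.622  0.519  1.655  0.     0.966 -0.562]
('stop', True) 38.62 [ 0.5595 -0.2932  0.0764] F [ 0.17 -0.66  0.25] gap 0.0003 j [-5.920e-01  5.570e-01  1.580e+00 -1.000e-03  1.007e+00 -5.320e-01]
 38.82 [ 0.5588 -0.2929  0.076 ] F [0.53 0.42 0.37] gap 0.0007 j [-5.920e-01  5.580e-01  1.581e+00 -1.000e-03  1.007e+00 -5.320e-01]
```

View pics/m12.png

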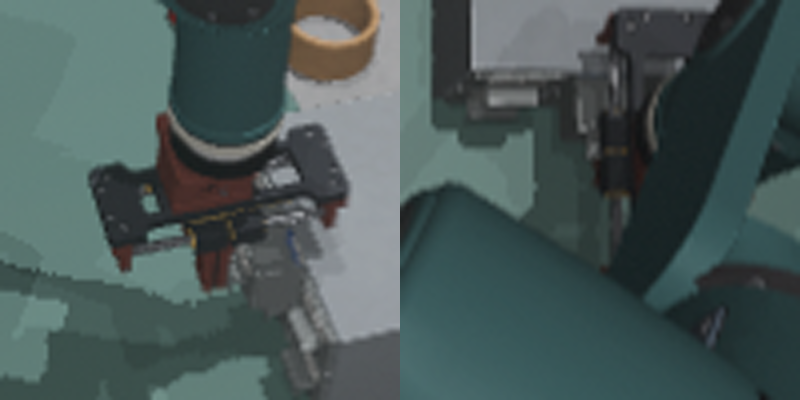

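View pics/m13.png

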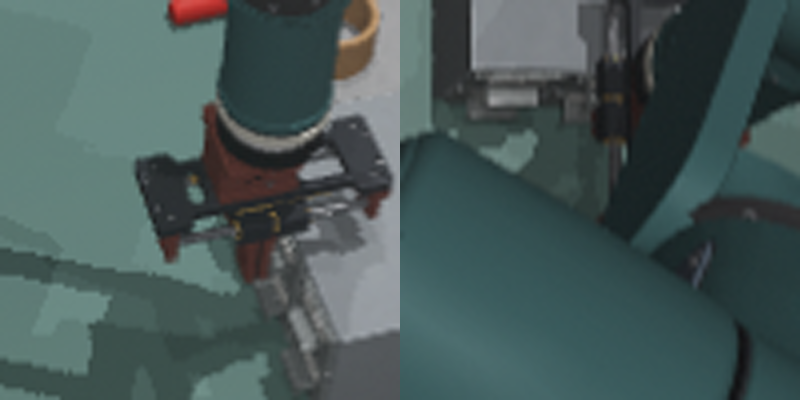

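```bash
cat > s12.py <<'E'
from h import *
Q=q(-.06)
p=lambda x,z:[x,-.2842-.06*(x-.4025),z]
r=servo_line(p(.57,.077),Q,rate=.01,contact_N=8); st(('stop',r)); sleep(.15); st()
servo_line(p(.52,.077),Q,rate=.1); st('back')
servo_line(p(.50,.2),Q,rate=.2)
move_ptp([.40,.05,.25],Q); st('aside')
c=shot('top','top13'); s=shot('side','side13')
for n,cc in(('top',c),('side',s)):
    P,uv=cloud(cc); m=(P[:,2]>.076)&(P[:,2]<.112)&(abs(P[:,1]+.295)<.105)&(P[:,0]<.62)&(P[:,0]>.38)
    P=P[m]
    for a in(-.07,0,.07):
        yc=-.295+a; k=abs(P[:,1]-yc)<.017; 
        xs=P[k,0]-.06*(P[k,1]+.295)*-1*-1
        print(n,a,k.sum(),'min x rel',np.round(np.percentile(P[k,0]-0.06*(P[k,1]+.295),[0,5,25]),4))
    print([ (np.round(z['xy']),z['conf']) for z in spot_in(n,'drawer_pull')])
r=lambda i:cv2.resize(i,(400,400),interpolation=cv2.INTER_CUBIC)
cv2.imwrite('pics/m14.png',cv2.hconcat([r(s['image'][225:325,270:370]),r(c['image'][120:210,345:435])]))
E
python3 s12.py
```

```text
('stop', True) 39.44 [ 0.5594 -0.2927  0.0757] F [-0.05 -0.54 -0.3 ] gap 0.0007 j [-0.59   0.56   1.576 -0.002  1.013 -0.53 ]
 39.59 [ 0.559  -0.2925  0.0753] F [ 0.26  0.06 -0.34] gap 0.0006 j [-0.59   0.561  1.577 -0.002  1.012 -0.53 ]
back 40.13 [ 0.5203 -0.2915  0.0772] F [-0.6 -0.8 -0.4] gap 0.0009 j [-0.627  0.514  1.665  0.     0.961 -0.566]
aside 42.25 [0.4008 0.0494 0.2499] F [-0.55 -0.69  0.19] gap 0.0005 j [-0.048  0.038  1.86  -0.     1.242  0.012]
top -0.07 64 min x rel [0.5686 0.5692 0.5726]
top 0 69 min x rel [0.5682 0.5686 0.5724]
top 0.07 76 min x rel [0.5674 0.5682 0.5705]
[(array([304., 134.]), 0.21)]
side -0.07 84 min x rel [0.568  0.5689 0.572 ]
side 0 81 min x rel [0.5672 0.5675 0.5716]
side 0.07 65 min x rel [0.5668 0.5674 0.5701]
[(array([311., 276.]), 0.65)]
```

View pics/m14.png

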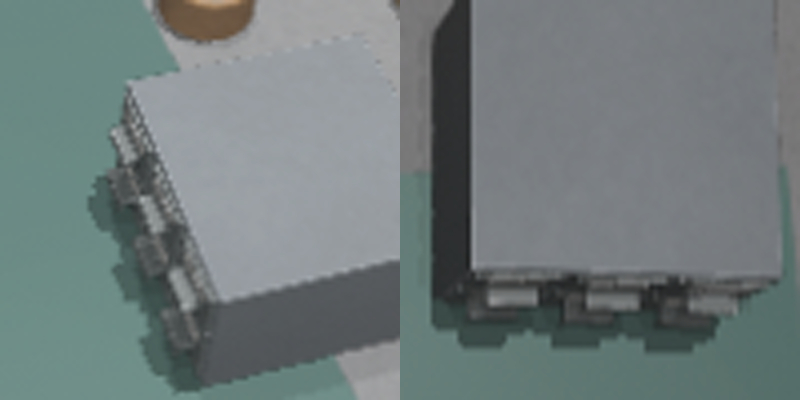

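View pics/top13.png

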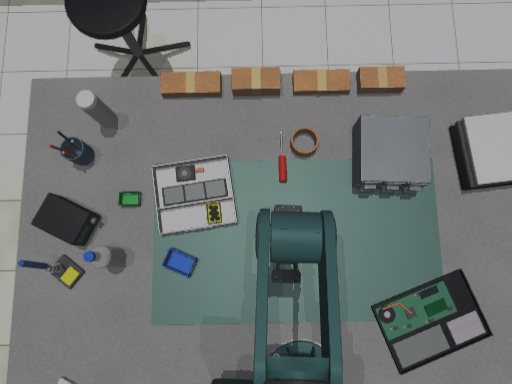

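```bash
python3 -c "
from h import *
close_job(); print(current_clock())"
```

```text
the job is handed in; nothing more can be done
the job is handed in; nothing more can be done
```

The blue bin with the brass spacers is in the middle top drawer, the drawer is shut, and the job is handed in. The clock read about 42 s of the 72 s allowed at the last check before handing in.

**What I did:**
- I lifted the bin out of the tray by its long sides; the gap under grip was 43.9 mm.
- I carried it level and set it on the clear bench at about (0.47, 0.02). I then gripped it again by its two ends, at a gap of 63.8 mm.
- I lowered it into the drawer until it touched down, with the fingertips at z 0.0768 as expected for lying flat on the floor, then let go.
- I pushed the drawer in slowly by its pull, up to the rigid stop.

**What the last checks showed:**
- **Parts:** after letting go, pictures from both cameras showed the bin flat and lengthwise in the drawer. All five spacers and the hinge were inside.
- **Drawer:** two separate pushes stopped at the same place, and the middle pull lines up with the shut pulls on either side to about 0.5 mm. I could not look inside once it was shut.
- **Other things:** in the last top picture the yellow bin, fan, tape roll, screwdriver and bottle look unmoved. The arm was clear of everything.

**Checks that failed or disagreed:**
- **Side camera at the regrip:** its fit of the bin on the bench was poor because the gripper hid part of it. I used the top camera's position and the angle at which the jaws had held the bin (-0.06 rad; the top camera read -0.03).
- **First touch on the pull:** it did not trigger the 2.5 N contact stop, so I drove on from there under an 8 N limit.
- **Pull detector on the top picture:** with the drawer shut, its only find there was a false one at low confidence (0.21), at the tape roll.

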